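Centre the rubber buffer on the weighing pan and log it

ROBOT

A 6-joint arm with a two-finger parallel gripper is mounted at the origin on the work surface. World frame = base frame: x ahead of the robot, y to its left, z up, the work surface at z = 0. Lengths are in mm, angles in rad, forces in N, time in s.
With the tool pointing down it reaches from about 275 to 750 mm from the base axis. Payload 10.2 kg.
Tool frame: the origin (TCP) lies at the very end of the fingers, on their centre line; the grasp point (between the pads) lies 19 mm behind it (ctrl.hold_point_z is the distance from the TCP to the grasp point, in mm); z points along the fingers, y is the direction in which the jaws open and shut (so a half turn about z gives the same grasp; the last joint's range is limited). The gripper opens to 85 mm and grips with 20 to 120 N. Pads are 22 mm wide; open, the fingers measure 114 mm over their backs; the gripper's body (76 mm by 85 mm) begins 54 mm behind the grasp point. The pads swing forward as they close: fully open they stand 13 mm farther back than shut.
Start: joints at [-1.456, 0.313, 1.498, -0, 1.331, -0.223], TCP at [173.979, -495.341, 231.294] pointing down, gripper open.
Joint ranges: [-2.94, 2.94], [-0.97, 2.17], [0.19, 2.56], [-1.23, 4.37], [0.02, 3.11], [-2.88, 2.88]. Speed limits (rad/s): [2.39, 2.39, 3.01, 3.14, 3.14, 3.14].

INTERFACE

Orientations are given as a unit quaternion [w, x, y, z].
In Python, from rig import readout, cams, workorder, spotter, ctrl gives the robot as it stands.
- The arm moves only by the tool step_arm, never from a script. Its argument "plan" is text: rows parted by semicolons, each of 5 numbers parted by spaces: the shift along the tool's x, y, z in cm, then the turn about the tool's z in degrees, then the opening in per cent of the stroke, from 0 (shut) to 100 (fully open). In form: x y z twist gripper; .... A call has 1 to 10 rows; each row is the pose to reach, as a shift and turn from the pose commanded when the call began, along the tool's axes at that moment; what a row does not reach only later rows make up. A row lasts 1/10 s, in which the tool goes at most 50 mm and 8.59 degrees, less where a joint would pass 70% of its speed; a pose out of reach is approached as far as the arm can. A call with a gripper value outside its range is refused whole. The fingers move at their own pace and stop on an object; "grip_force" is the grip in N (left out, the last holds). Time passes only in rows, so rows that repeat a pose let the fingers close. It gives the time, the measured TCP pose, the force and the opening at its end, in the units of the state.
- readout.sense(): the state, without advancing time (a new reading comes with each control period).
- cams.capture(name): name is "scene" or "top" or "wrist"; returns (picture, depth): 384x512x3 uint8, red, green, blue; 384x512 float32, mm along the optical axis (not along the pixel's ray), 0 where there is no reading.
- cams.camera_info(name): a dict with "vfov" (degrees; the focal length in pixels is half the picture's height over the tangent of half this angle, whatever the lens; pixels are square), "cx", "cy" (the principal point, pixels), "rvec" (rotation vector, rad) and "tvec" (3), from world to camera coordinates, as OpenCV has them. Camera axes: x right, y down, z forward; pixel columns grow to the right and rows downward; lengths in mm; the calibration is good to about 2 mm. A picture is of the moment at which its call begins: read the wrist's pose just before it. camera_info takes no time and is no camera call; for the wrist camera it gives the pose at the moment of the call.
- workorder.finish_job(): hands the job in, once; it reports no verdict.
Trained networks look in the newest picture that a camera, given by its name, has taken for a name from the list of things; names that differ only in an ending like _2 or _b are one class to them, and where a whole thing is asked for, a point or a joint stands for the part that bears it (a point fixed in the world has none). Each returns a list of dicts, best first, with "conf" (0 to 1); they miss things now and then, are a little off and sometimes report something else, mostly with a low value. They report only what shows in the picture. A call takes as long as a camera call. They do not tell look-alikes from the thing itself.
- spotter.regions_of(camera, target): "pixels" (384x512 bool, what is visible of it) and "extent" ([centre column, centre row, width, height] in pixels, round what is visible of it).
The state is a dict: "time_s": time; "joints": joint angles; "dq": joint speeds; "tau": joint torques, N m; "eef_pos": TCP position; "ee_rot": TCP orientation; "force": force on the tool from outside, world axes, zero at the start; "wrist_torque": the same for the moment, N m; "grip_width": opening from 0.0 (shut) to 1.0 (fully open).
Only numpy, scipy, OpenCV 4.12 (cv2) and the standard library are available. Lean on these libraries where they do the work, as an engineer would, in place of code of your own. Each camera call takes 0.05 s, during which the arm holds its last target. There are 200 camera calls.

TASK

The orange rubber buffer stands off-centre on the small pan of the counter scale. Without gripping or lifting it, nudge it with light taps low on its side until its foot stands wholly inside the black ring, upright and still, and take the fingers away from it; then press the green key fully down to log the weight, and let go. Do not topple the wobbly buffer or push it off the pan, and leave the other things on the bench as they are.

Things in the scene. Friction and masses are not known exactly. Their poses are not given: they have to be found in the camera images.
- buffer: Loose top-heavy buffer, 66 mm tall, 0.1 to 0.16 kg, 20 to 32 mm off the pan's centre. Steel foot 30 mm across, 8 mm high; orange body, widest (40 mm across) 14 to 20 mm up, narrowing to 26 mm across at 50 mm; steel stud 10 mm across from 50 to 66 mm. Slides when pushed slowly at the wide part, tips when pushed near the top. Origin: centre of its underside; z up its axis; its yaw does not matter
- pan_center (a point): Centre of the upper face of the scale's pan: fixed round aluminium disc 100 mm across, 8 mm thick, no rim, upper face 75 mm above the table. A flat black printed ring on it, concentric, 44 mm inside and 52 mm outside diameter, shows where the foot belongs. Nothing else near the pan reaches as high as its face
- scale: White counter scale, fixed. Origin: on the table; x points from the display side to the pan. Housing x from -140 to 95 mm, 190 mm wide (y), 54 mm high under the pan (x above -35 mm), 34 mm high in front with display and key. Pan centre at x = 30, y = 0 mm; key at x = -95, y = 55 mm
- key_top (a point): Centre of the top of the green round key on the scale, 26 mm across, in a grey collar 42 mm across; with the key up its top is 56 mm above the table, 10 mm above the collar. The key moves straight down
- key (a joint): Travel of the green key: 0 = up, 0.006 m = fully down; spring, about 1.2 N to start and 4 N fully down; springs back when released
- spare_a: loose spare buffer, same shape and size as buffer, standing on the table beside the scale; to be left alone. Origin: centre of its underside
- spare_b: loose spare buffer, same shape and size as buffer, standing on the table beside the scale; to be left alone. Origin: centre of its underside
- roller: loose red guide roller lying flat on the table beside the scale, 64 mm across, 32 mm high; to be left alone. Origin: centre of its underside
- can: loose blue spray can, 58 mm across, 140 mm tall, on the table at the left; to be left alone. Origin: centre of its underside
- collar: loose steel shaft collar lying flat, 60 mm across, 16 mm high, on the table at the left; to be left alone. Origin: centre of its underside
- wrench: loose wrench lying on the table at the right; to be left alone. Origin: underside, near the middle of its length
- tray: red open tray, 150 by 100 by 50 mm, on the table at the right; to be left alone. Origin: centre of its underside
There are look-alikes about, which are no part of the job. Leave any purple or yellow look-alike of the buffer alone.

How it is judged:
By the outcome, as a careful person would: the job done as asked, in the order asked, and still so for the second after the job is handed in, with the robot touching nothing.
It also fails if it takes over 61 s, if anything falls off the work surface, if the arm or the gripper's body presses on something with over 40 N, if the wrist force passes 120 N, or if a joint passes its speed limit or range.

## Working session

There is one attempt and no reset: what is moved stays moved. The work goes in short steps, Python scripts to look and compute and a tool call to move; the robot and the scene stay as the last step left them, time stands still between calls to the robot, and variables do not carry over. Pictures are saved under pics/ and viewed, about 8 in all and at most 12, crops included, and the job is handed in when it is done.

Besides the shell and the picture viewer there is one more tool, called after ">>>" as name(argument=value, ...) on one line, values as JSON. step_arm: Moves the arm, as the interface text tells. Its arguments: {"type":"object","properties":{"plan":{"type":"string"},"grip_force":{"type":"number"}},"required":["plan"]}

```bash
mkdir -p pics; ls; cat > h.py <<'E'
import numpy as np, cv2
from rig import readout, cams, workorder, spotter, ctrl
def K(i):
    f=192/np.tan(np.radians(i['vfov'])/2); return f,i['cx'],i['cy']
def world(i,u,v,d):
    f,cx,cy=K(i); u,v,d=map(np.asarray,(u,v,d))
    p=np.stack([(u-cx)/f*d,(v-cy)/f*d,d],-1)
    R=cv2.Rodrigues(np.array(i['rvec'],float))[0]
    return (p-np.array(i['tvec']).ravel())@R
def proj(i,P):
    f,cx,cy=K(i); R=cv2.Rodrigues(np.array(i['rvec'],float))[0]
    c=np.atleast_2d(P)@R.T+np.array(i['tvec']).ravel()
    return np.c_[c[:,0]/c[:,2]*f+cx,c[:,1]/c[:,2]*f+cy]
def save(n,im): cv2.imwrite('pics/'+n,im[:,:,::-1])
E
python3 - <<'E'
from h import *
s=readout.sense(); print(s['time_s'],s['eef_pos'],s['ee_rot'],s['grip_width'],s['force'])
ims=[]
for n in('scene','top'):
    im,d=cams.capture(n); i=cams.camera_info(n); print(n,i); np.savez(n+'0.npz',im=im,d=d); ims.append(im)
    for t in('buffer','scale','key_top'):
        for r in spotter.regions_of(n,t):
            m=r['pixels']&(d>0); v,u=np.nonzero(m); w=world(i,u,v,d[v,u])
            print(n,t,round(r['conf'],2),np.round(r['extent']),np.round(np.median(w,0)),im[m].mean(0).round())
save('a.png',cv2.resize(np.hstack(ims),(800,300),interpolation=cv2.INTER_AREA)); save('top0.png',ims[1])
E
```

```text
pics
0.0 [ 173.95929742 -495.05990006  230.74988582] [-6.49844290e-04  9.85769612e-01  1.68100707e-01  3.99031097e-05] 0.9995754940847121 [ 0.03201259 -0.00674414 -0.26538558]
scene {'vfov': 53.64187810979759, 'cx': 255.1509982425872, 'cy': 188.38688439807774, 'rvec': array([ 1.2809458 ,  2.24627567, -0.94601405]), 'tvec': array([ 301.79406578, -280.69053533, 1529.01186222])}
scene buffer 0.79 [319. 247.  12.  18.] [647. 233.  37.] [183. 167.  64.]
scene buffer 0.76 [265. 196.  12.  20.] [615.  45. 111.] [180. 122.  73.]
scene buffer 0.54 [305. 170.  10.  13.] [380.  55.  36.] [114.  77. 121.]
scene key_top 0.61 [306. 191.   4.   6.] [478. 110.  56.] [ 98. 159. 102.]
top {'vfov': 49.752929534881396, 'cx': 255.61721311448852, 'cy': 186.06262937990752, 'rvec': array([ 2.14430218, -2.09905253,  0.17365725]), 'tvec': array([ -20.10905733,  575.0547586 , 1151.17453275])}
top buffer 0.67 [240. 174.  13.  15.] [595.  37. 120.] [134. 101.  67.]
top buffer 0.55 [178. 165.  10.  15.] [630. 225.  45.] [130. 125.  42.]
top buffer 0.46 [236. 260.  14.  10.] [366.  49.  40.] [100.  71. 106.]
```

View pics/a.png

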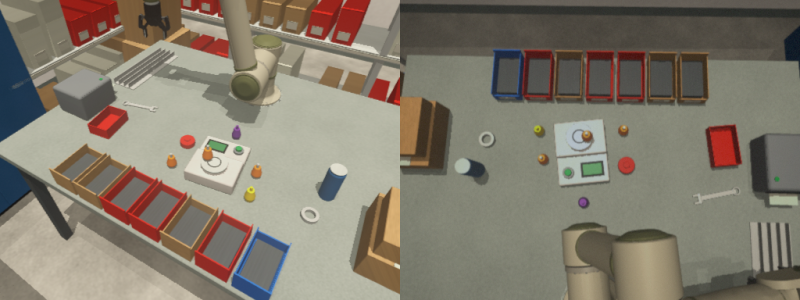

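```bash
python3 - <<'E'
from h import *
z=np.load('top0.npz'); im,d=z['im'],z['d']; i=cams.camera_info('top')
v,u=np.nonzero(d>0); w=world(i,u,v,d[v,u]); W=np.zeros(d.shape+(3,)); W[v,u]=w
near=(abs(W[...,0]-550)<200)&(abs(W[...,1]-70)<180)
print(np.histogram(W[near][:,2],bins=range(-10,140,5)))
m=near&(abs(W[...,2]-75)<6)
vv,uu=np.nonzero(m); print('pan',m.sum(),W[m].mean(0)); print(cv2.minEnclosingCircle(np.c_[uu,vv].astype(np.float32)))
g=(im[...,1].astype(int)-np.maximum(im[...,0],im[...,2])>25)&near
print('green',g.sum(),W[g].mean(0))
o=(im[...,0].astype(int)-im[...,2]>50)&near&(W[...,2]>80)
print('orange',o.sum(),W[o].mean(0))
save('b.png',cv2.resize(im[120:260,160:340],(780,600),interpolation=cv2.INTER_CUBIC))
E
```

```text
(array([ 559, 5993, 3030,   52,   17,   49,  136,  418, 1439,  605,  138,
        437, 1411,  344,   27,   47,  500,  251,    2,    2,    9,   18,
         15,   17,   10,   10,   42,   20,    0]), array([-10,  -5,   0,   5,  10,  15,  20,  25,  30,  35,  40,  45,  50,
        55,  60,  65,  70,  75,  80,  85,  90,  95, 100, 105, 110, 115,
       120, 125, 130, 135]))
pan 774 [601.48714576  74.46286962  74.06395614]
((229.2800750732422, 193.8681640625), 64.18959045410156)
green 399 [487.4105843   32.45662804  38.28255417]
orange 113 [597.2017516   37.82863046 117.00625448]
```

View pics/b.png

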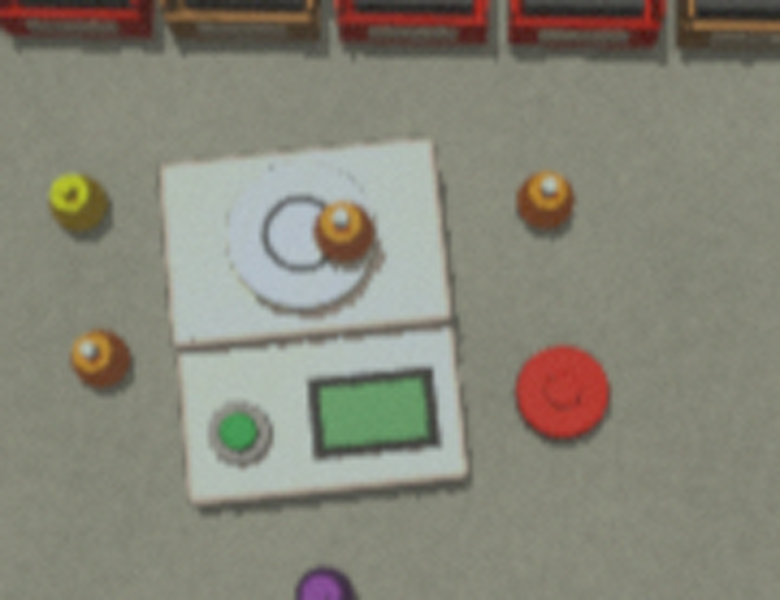

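The buffer meant is the orange one on the pan, at crop pixel (342,230), touching the black ring. The oranges at (545,200) and (100,360) are the spares on the table, and the yellow (78,200) and purple (323,585) ones are look-alikes. I'm moving above the pan for a wrist close-up.

>>> step_arm(plan="56 -31.5 -2 -70 25;56 -31.5 -2 -70 25;56 -31.5 -2 -70 25;56 -31.5 -2 -70 25;56 -31.5 -2 -70 25;56 -31.5 -2 -70 25;56 -31.5 -2 -70 25;56 -31.5 -2 -70 25;56 -31.5 -2 -70 25;56 -31.5 -2 -70 25")

```text
time_s: 1.4
eef_pos: [504.8, -117.9, 247.1]
ee_rot: [0.0, 0.711, 0.703, 0.0]
force: [0.6, -0.7, -0.4]
grip_width: 0.253
```

>>> step_arm(plan="8 9.5 0 0 25;8 9.5 0 0 25;8 9.5 0 0 25;8 9.5 0 0 25;8 9.5 0 0 25")

```text
time_s: 1.9
eef_pos: [599.5, -40.8, 246.4]
ee_rot: [-0.0, 0.711, 0.703, -0.0]
force: [0.3, -0.2, -0.1]
grip_width: 0.248
```

```bash
cat > look.py <<'E'
from h import *
import sys
def look(tag,vis=True):
    i=cams.camera_info('wrist'); im,d=cams.capture('wrist'); s=readout.sense()
    np.savez(tag+'.npz',im=im,d=d,**{'i_'+k:v for k,v in i.items()})
    print('t',round(s['time_s'],2),'tcp',np.round(s['eef_pos'],1),np.round(s['ee_rot'],3),'F',np.round(s['force'],1),'g',round(s['grip_width'],2))
    out=[]
    for r in spotter.regions_of('wrist','buffer'):
        m=r['pixels']&(d>0); v,u=np.nonzero(m); w=world(i,u,v,d[v,u])
        print('buf',round(r['conf'],2),np.round(r['extent']),np.round(np.median(w,0)),im[m].mean(0).round(),'top z',w[:,2].max().round(1), 'stud',w[w[:,2]>w[:,2].max()-5].mean(0).round(1))
    save(tag+'.png',im)
    v,u=np.nonzero(d>0); W=np.full(d.shape+(3,),np.nan); W[v,u]=world(i,u,v,d[v,u])
    return i,im,d,W
if __name__=='__main__': look(sys.argv[1])
E
python3 look.py w1; python3 - <<'E'
from h import *
print(cams.camera_info('wrist'))
E
```

```text
t 1.95 tcp [599.2 -41.4 246.7] [-0.     0.711  0.703 -0.   ] F [-0.6 -0.   1.1] g 0.25
buf 0.95 [261.  84.  43.  49.] [603.  39. 124.] [165. 119.  72.] top z 142.7 stud [602.8  39.9 140.7]
buf 0.63 [39. 78. 59. 37.] [377.  49.  40.] [83. 43. 93.] top z 67.5 stud [367.7  49.9  65.4]
{'vfov': 62.07289065377034, 'cx': 258.7639478196617, 'cy': 187.86173712756474, 'rvec': array([-2.85735857e+00,  1.83572073e-02,  2.44060465e-03]), 'tvec': array([-599.68675554,  -73.52466282,  384.06415852])}
```

View pics/w1.png

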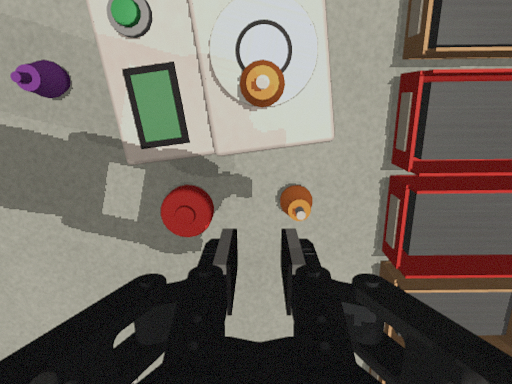

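```bash
cat > fit.py <<'E'
from look import *
from scipy.optimize import least_squares
def circ(p,r0):
    f=lambda q:np.hypot(p[:,0]-q[0],p[:,1]-q[1])-r0
    return least_squares(f,p.mean(0),loss='soft_l1').x
def onplane(i,u,v,z):
    a=world(i,u,v,np.full(len(u),100.)); b=world(i,u,v,np.full(len(u),300.))
    t=(z-a[:,2])/(b[:,2]-a[:,2]); return (a+t[:,None]*(b-a))
def green(i,im,W):
    g=(im[...,1].astype(int)-np.maximum(im[...,0],im[...,2])>40)&(abs(W[...,2]-56)<5)
    n,l,st,c=cv2.connectedComponentsWithStats(g.astype(np.uint8)); k=1+np.argmax(st[1:,4])
    print('key px',c[k],st[k,4],W[l==k].mean(0).round(1))
def ring(i,im,W,guess):
    P=im.max(2); v,u=np.nonzero(P<75); p=onplane(i,u,v,75.)
    r=np.hypot(*(p[:,:2]-guess).T); zz=W[v,u,2]; ok=(r<32)&(abs(zz-75)<6); p=p[ok]
    if len(p)<20: print('ring few',len(p)); return
    c=circ(p[:,:2],24.); print('ring',ok.sum(),c.round(1),'z',np.median(zz[ok]).round(1)); return c
def stud(i,im,W,near):
    # stud axis from topmost points, body from orange depth points: fit axis xy by rows
    m=(W[...,2]>138)&(W[...,2]<146)&(np.hypot(W[...,0]-near[0],W[...,1]-near[1])<40)
    print('stud top',m.sum(),np.median(W[m],0).round(1))
    B=W[(W[...,2]>84)&(W[...,2]<124)&(np.hypot(W[...,0]-near[0],W[...,1]-near[1])<45)]
    h=B[:,2]-75; R=np.interp(h,[8,14,20,50],[15,20,20,13])
    q=least_squares(lambda q:np.hypot(B[:,0]-q[0],B[:,1]-q[1])-R,near,loss='soft_l1').x
    print('body axis',len(B),q.round(1)); return q
E
cat > m1.py <<'E'
from fit import *
z=np.load('w1.npz'); im,d=z['im'],z['d']; i={k[2:]:z[k] for k in z if k[:2]=='i_'}; i['vfov']=float(i['vfov'])
v,u=np.nonzero(d>0); W=np.full(d.shape+(3,),np.nan); W[v,u]=world(i,u,v,d[v,u])
green(i,im,W); ring(i,im,W,np.array([603,68.])); stud(i,im,W,np.array([603,39.]))
# pan outline check
m=(abs(W[...,2]-75)<5).astype(np.uint8); m[110:]=0
cs,_=cv2.findContours(m,0,1); c=max(cs,key=cv2.contourArea)[:,0]; c=c[(c[:,1]>2)]; print('pan',circ(onplane(i,c[:,0],c[:,1],75.)[:,:2],50.).round(1))
E
python3 m1.py
```

```text
key px [123.85218978  11.08394161] 548 [474.6 106.8  55.4]
ring 374 [605.   68.7] z 75.0
stud top 151 [602.8  39.9 140.6]
body axis 893 [602.9  40. ]
pan [604.7  71.5]
```

Ring centre is about (605, 68.7) and the buffer axis (602.9, 40.0), so the push is about 29 mm, mostly along tool x. Two slightly parted fingertips should cradle it so it doesn't roll off sideways.

>>> step_arm(plan="2.6 0 0 4 25;2.6 0 4 4 25;2.6 0 8 4 25;2.6 0 12 4 25;2.6 0 15 4 25;2.6 0 16.5 4 25;2.6 0 16.5 4 25;2.6 0 16.5 4 25")

```text
time_s: 2.8
eef_pos: [600.1, -15.6, 83.0]
ee_rot: [0.001, 0.736, 0.678, 0.0]
force: [0.7, -0.6, 0.9]
grip_width: 0.25
```

```bash
cat > m2.py <<'E'
from fit import *
i,im,d,W=look(sys.argv[1]); near=np.array([float(sys.argv[2]),float(sys.argv[3])])
c=ring(i,im,W,np.array([605,68.7])); stud(i,im,W,near)
E
python3 m2.py w2 603 40
```

```text
t 2.85 tcp [600.4 -15.5  83.4] [0.001 0.735 0.678 0.001] F [-0.7 -0.1  0.1] g 0.26
buf 0.71 [256. 136.  98. 103.] [604.  44. 125.] [156. 108.  65.] top z 142.8 stud [602.9  39.9 140.7]
ring 2139 [604.8  68.7] z 75.0
stud top 1115 [603.   39.9 140.7]
body axis 2887 [602.8  39. ]
```

View pics/w2.png

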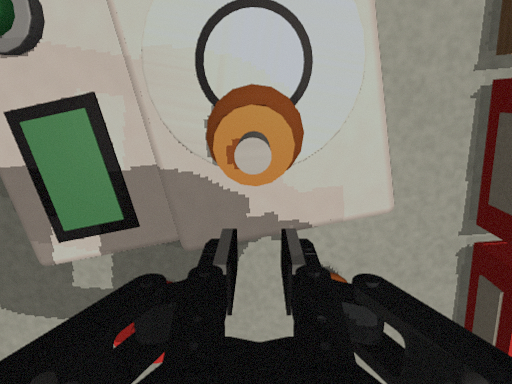

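The picture shows the buffer at (255,135), the ring at (255,60) and the parted tips lined up below it. Next I close in and start a slow push.

>>> step_arm(plan="0.7 0 0 0 25;1.4 0 0 0 25;2.0 0 0 0 25;2.2 0 0 0 25;2.4 0 0 0 25;2.5 0 0 0 25;2.6 0 0 0 25;2.7 0 0 0 25;2.8 0 0 0 25;2.9 0 0 0 25")

```text
time_s: 3.9
eef_pos: [602.3, 14.0, 81.8]
ee_rot: [-0.0, 0.735, 0.678, -0.0]
force: [-0.8, -0.1, -0.1]
grip_width: 0.248
```

```bash
python3 m2.py w3 603 41
```

```text
t 3.95 tcp [602.2  14.1  81.8] [-0.     0.735  0.678 -0.   ] F [-0.1 -0.9  0.2] g 0.25
buf 0.81 [259. 210.  94. 113.] [605.  49. 124.] [127.  78.  43.] top z 142.7 stud [603.8  42.5 140.5]
ring 1913 [604.8  68.7] z 75.0
stud top 2090 [602.4  29.1 140.5]
body axis 6700 [603.8  39.5]
```

Contact came where predicted (stud now at y 42.5, 28.4 mm ahead of the TCP). I'll continue slowly.

>>> step_arm(plan="0.1 0 0 0 25;0.2 0 0 0 25;0.3 0 0 0 25;0.4 0 0 0 25;0.5 0 0 0 25;0.6 0 0 0 25;0.7 0 0 0 25;0.8 0 0 0 25;0.9 0 0 0 25;1.0 0 0 0 25")

```text
time_s: 5.0
eef_pos: [603.1, 24.1, 81.9]
ee_rot: [0.0, 0.735, 0.678, 0.0]
force: [-0.2, -1.2, -0.5]
grip_width: 0.248
```

```bash
python3 m2.py w4 604 53
```

```text
t 5.05 tcp [603.1  24.2  81.8] [-0.     0.735  0.678  0.   ] F [-0.  -0.3 -0.3] g 0.25
buf 0.9 [261. 211.  95. 118.] [606.  58. 124.] [127.  78.  44.] top z 142.6 stud [605.4  52.1 140.5]
ring 1653 [604.8  68.7] z 75.0
stud top 1869 [603.8  47.1 140.5]
body axis 6675 [605.1  49.2]
```

View pics/w4.png

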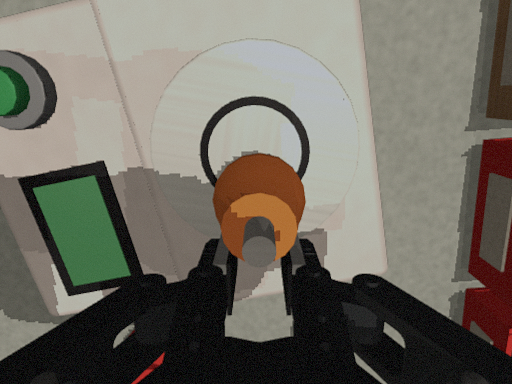

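Buffer at (258,215) is upright and cradled, with the ring centre at (255,148). It needs about 16.5 mm more, with a slight drift to −x.

>>> step_arm(plan="0.1 0 0 0 25;0.2 0 0 0 25;0.3 -0.02 0 0 25;0.4 -0.04 0 0 25;0.5 -0.06 0 0 25;0.6 -0.08 0 0 25;0.7 -0.1 0 0 25;0.8 -0.12 0 0 25;0.9 -0.14 0 0 25;1.0 -0.15 0 0 25")

```text
time_s: 6.1
eef_pos: [602.4, 34.1, 81.8]
ee_rot: [-0.0, 0.735, 0.678, -0.0]
force: [-0.0, -0.4, 0.1]
grip_width: 0.248
```

>>> step_arm(plan="0.1 0 0 0 25;0.2 0 0 0 25;0.3 0 0 0 25;0.4 0 0 0 25;0.5 0 0 0 25;0.58 0 0 0 25;0.64 0 0 0 25;0.64 0 0 0 25")

```text
time_s: 6.9
eef_pos: [602.9, 40.5, 81.9]
ee_rot: [-0.0, 0.735, 0.678, 0.0]
force: [-0.8, 0.5, -0.8]
grip_width: 0.251
```

```bash
python3 m2.py w5 605 68
```

```text
t 6.95 tcp [602.9  40.5  81.8] [-0.     0.735  0.678  0.   ] F [ 0.  -0.1  0.7] g 0.25
buf 0.59 [259. 211.  93. 116.] [606.  75. 124.] [126.  77.  43.] top z 142.4 stud [605.2  68.7 140.5]
ring 1373 [604.7  68.6] z 75.0
stud top 2018 [605.1  55.7 140.5]
body axis 6642 [605.   65.8]
```

It's centred to about 0.5 mm. I'll back straight off, rise, and look.

>>> step_arm(plan="-0.3 0 0 0 25;-1 0 0 0 25;-2.5 0 0 0 25;-4.5 0 0 0 25;-6.5 0 0 0 25;-8 0 -2 0 25;-8 0 -6 0 0;-8 0 -10 0 0;-8 0 -10 0 0;-8 0 -10 0 0")

```text
time_s: 8.0
eef_pos: [596.4, -40.3, 182.3]
ee_rot: [0.001, 0.735, 0.678, 0.0]
force: [0.1, -0.2, -0.6]
grip_width: -0.002
```

```bash
cat >> m2.py <<'E'
green(i,im,W)
E
python3 m2.py w6 605 68
```

```text
t 8.05 tcp [596.  -40.  181.1] [-0.     0.735  0.678 -0.   ] F [ 0.2 -0.   0.5] g -0.0
buf 0.94 [257.  34.  63.  69.] [605.  64. 124.] [154. 114.  69.] top z 143.1 stud [605.1  67.9 140.7]
buf 0.57 [15. 96. 29. 45.] [382.  47.  24.] [60. 30. 68.] top z 40.8 stud [380.9  46.2  37.8]
ring 773 [605.  69.] z 75.0
stud top 334 [605.1  67.9 140.7]
body axis 1569 [605.2  68.8]
key px [81.29009009  8.54414414] 555 [474.3 103.6  55.5]
```

View pics/w6.png

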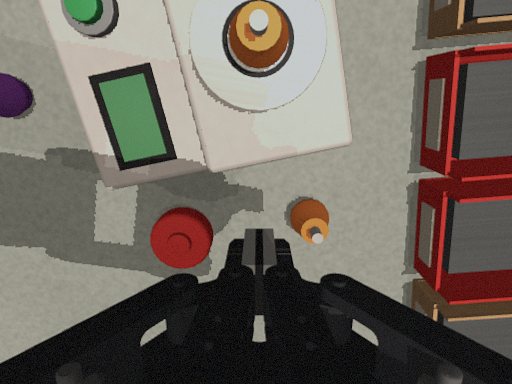

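The buffer stands in the ring, at pixel (258,38), upright with an even black margin. Now I go towards the key with the fingers shut and look once more.

>>> step_arm(plan="6 -12.7 0 0 0;6 -12.7 0 0 0;6 -12.7 0 0 0;6 -12.7 0 0 0;6 -12.7 0 0 0;6 -12.7 0 0 0")

```text
time_s: 8.7
eef_pos: [475.3, 30.3, 181.4]
ee_rot: [-0.0, 0.735, 0.678, -0.0]
force: [0.7, 1.1, 0.9]
grip_width: 0.001
```

```bash
python3 m2.py w7 605 68
```

```text
t 8.75 tcp [475.4  30.2 181.4] [-0.     0.735  0.678 -0.   ] F [-0.3 -0.2 -0.5] g 0.0
buf 0.68 [143. 160.  51.  41.] [374.  54.  43.] [75. 39. 83.] top z 67.3 stud [367.4  50.   65.4]
ring 541 [605.   68.6] z 75.0
stud top 292 [604.2  68.3 140.6]
body axis 2174 [605.8  67.8]
key px [249.22309711  86.54068241] 762 [474.1 107.9  55.5]
```

View pics/w7.png

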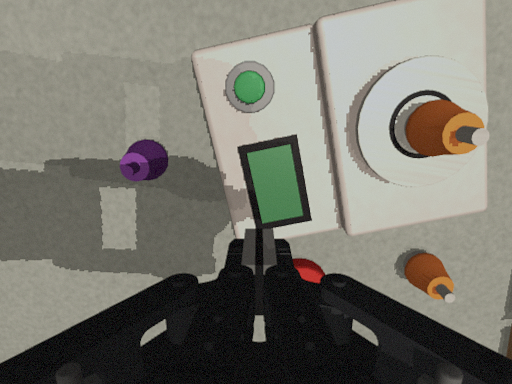

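Key at pixel (249,87), world (474, 108, 56). I'll go over it and down to just above it.

>>> step_arm(plan="4 -0.4 0 0 0;7.74 -0.75 0 0 0;7.74 -0.75 3 0 0;7.74 -0.75 7 0 0;7.74 -0.75 10.5 0 0;7.74 -0.75 12.1 0 0;7.74 -0.75 12.1 0 0;7.74 -0.75 12.1 0 0")

```text
time_s: 9.6
eef_pos: [474.2, 108.3, 61.2]
ee_rot: [0.0, 0.735, 0.678, 0.0]
force: [-1.1, -0.7, 0.8]
grip_width: -0.003
```

>>> step_arm(plan="0 0 0.2 0 0;0 0 0.4 0 0;0 0 0.55 0 0;0 0 0.7 0 0;0 0 0.8 0 0;0 0 0.9 0 0;0 0 0.95 0 0;0 0 1.0 0 0;0 0 1.05 0 0;0 0 1.05 0 0")

```text
time_s: 10.6
eef_pos: [473.8, 108.5, 50.5]
ee_rot: [0.0, 0.735, 0.678, 0.0]
force: [1.4, -0.2, 3.8]
grip_width: 0.003
```

Force is 3.8 N at z 50.5, so it's nearly at the stop. I'll go a little further until the force shows it has bottomed out.

>>> step_arm(plan="0 0 0.05 0 0;0 0 0.1 0 0;0 0 0.1 0 0;0 0 0.13 0 0;0 0 0.13 0 0")

```text
time_s: 11.1
eef_pos: [473.9, 108.5, 49.9]
ee_rot: [0.0, 0.735, 0.678, 0.0]
force: [-1.0, -1.0, 13.1]
grip_width: -0.002
```

Force jumped to 13.1 N at z 49.9, so the key is fully down. Releasing and rising.

>>> step_arm(plan="0 0 -0.4 0 0;0 0 -1.2 0 0;0 0 -4 0 0;0 0 -8 0 0;0 0 -12 0 0;-7 0 -13 0 0;-7 0 -13 0 0;-7 0 -13 0 0;-7 0 -13 0 0")

```text
time_s: 12.0
eef_pos: [467.4, 39.0, 178.8]
ee_rot: [-0.001, 0.735, 0.678, -0.0]
force: [-0.2, -0.7, 0.4]
grip_width: 0.003
```

```bash
python3 m2.py w8 605 68; python3 - <<'E'
from h import *
i0=cams.capture('top')[0]; a=np.load('top0.npz')['im']
im,_=cams.capture('scene')
save('c.png',cv2.resize(np.hstack([i0[120:260,160:340],im[140:280,210:390]]),(800,311),interpolation=cv2.INTER_CUBIC))
print(readout.sense()['time_s'])
E
```

```text
t 12.05 tcp [467.5  39.4 178.7] [-0.001  0.735  0.678 -0.   ] F [-0.4  0.4 -0.2] g 0.0
buf 0.97 [152. 170.  48.  44.] [374.  54.  45.] [62. 31. 70.] top z 67.2 stud [367.6  50.3  65.4]
buf 0.7 [460. 140.  86.  60.] [597.  71. 118.] [131.  84.  48.] top z 142.1 stud [604.   68.4 140.3]
ring 571 [605.2  68.6] z 75.0
stud top 302 [604.3  68.3 140.5]
body axis 2320 [605.8  67.8]
key px [259.8647925  97.0669344] 747 [473.9 108.   55.6]
12.2
```

View pics/c.png

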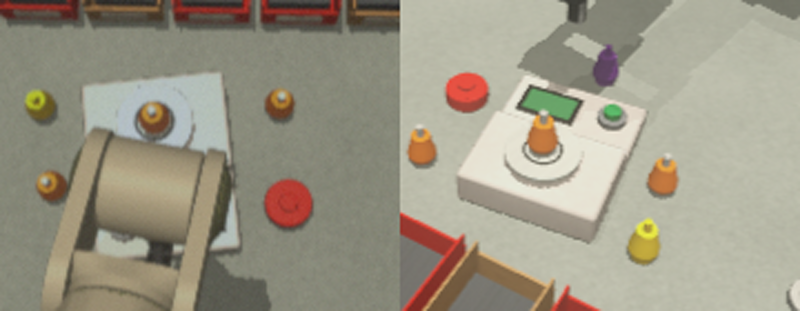

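The buffer stands upright in the ring (right half, 543,150), the key is up again (613,113), and the neighbours are where they were. Handing in.

```bash
python3 -c "
from rig import workorder
print(workorder.finish_job())"
```

```text
the job is handed in; nothing more can be done
None
```

I slid the orange buffer into the black ring, then pressed the green key fully down, released it and handed the job in at about 12 s. The hand-in reports no verdict.

- **Buffer:** I used one slow, continuous push of about 29 mm low on its side, not separate taps, with the two fingertips slightly parted. I backed the fingers off before going to the key. In the last check it was upright, with its stud at about (604.3, 68.3) mm and the ring centre at about (605, 68.7) mm. The allowance inside the ring is about 7 mm.
- **Key:** The force rose from 3.8 N to 13.1 N as the fingertips reached 50 mm above the table, so the key had bottomed out. After release its top was back at 55.6 mm, and the arm stood clear with no force beyond sensor noise.
- **Other things:** In the last picture the spares, roller and look-alikes near the scale stood where they were. I did not re-check the can, collar, wrench or tray, but the arm never came near them.
- **Checks that disagreed:** My first fit of the pan's outline differed from the ring by about 3 mm in y. I went by the ring, which gave the same answer in every later look. The body-shape fit of the buffer was off while the fingers were next to it, so I steered by the stud then.

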